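# Put the caliper and the narrow scraper back in the shadow tray

### The job

On the microscopy bench, lay the caliper and the narrow one of the two scrapers in their own cut-outs of the shadow tray, so that each lies flat on the bottom of its pocket. Leave the wide scraper, the conical flask and the glass dish where they are.

Things in the scene. Friction and masses are not known exactly. Their poses are not given: they have to be found in the camera images.
- caliper_center (a point): Small closed digital caliper, loose, flat, 80-150 g: centre (8 mm up) of its black slider housing, 50 (x) x 26 (y) x 16 mm high. Grip here, across y; balance point within 12 mm. x runs along the steel beam (16 wide, 6 thick, x = -80 to +53 mm) to the jaws; these lie at x = +27 to +53 and reach to y = -50 (long jaws) and +22 mm (short). z up.
- scraper_center (a point): Narrow scraper, loose, flat, 70-140 g: grip point half-way up (9 mm) its black handle. x runs along the handle to the blade: handle 20 (y) x 18 mm high, x = -60 to +25 mm; steel blade 4 mm thick, 50 mm wide, edge at x = +80 mm. Grip here, across y; balance point within 25 mm. z up.
- tray: Fixed shadow tray, 204 (x) x 206 (y) x 18 mm high: dark foam with two cut-outs, 12 mm deep, over a white floor 6 mm above the bench. Origin: centre of underside. A finger trench as deep as the pockets runs right across it in y and out at both sides, at x = -35 to +35 mm, so that fingers can go down beside the tools; its floor is grey outside the tools' outlines.
- caliper_seat (a point): On the tray: where caliper_center lies, and how its axes are turned, when the caliper is seated mid-pocket (jaws to +x, long jaws to -y). 14 mm over the bench, 8 over the pocket floor; 59 mm to +y of the tray's centre. The pocket leaves 10 to 14 mm all round the caliper.
- scraper_seat (a point): On the tray: where scraper_center lies, and how its axes are turned, when the narrow scraper is seated mid-pocket (blade to +x). 15 mm over the bench, 9 over the pocket floor; 51 mm to -y of the tray's centre. The pocket leaves 10 to 14 mm all round the narrow scraper; the wide one does not fit.
- wide_scraper_center (a point): The same point on the wide scraper, a bystander: same handle, but a blade 90 mm wide. Loose, lies among the tools; which of the three lies where changes. Leave it.
- flask: Bystander: empty glass conical flask, 82 mm wide at the foot, 140 mm tall, origin at the centre of its underside. Loose, leave it.
- dish: Bystander: open glass dish, 90 mm across, 15 mm tall, origin at the centre of its underside. Loose, leave it.
Mind the look-alikes: they are no part of the job. What is shaped like the part that bears caliper_center but orange is not meant. Leave any orange look-alike of the part that bears scraper_center alone.

How it is judged (in metres and radians):
At the end, for the whole second after the job is handed in: The caliper and the narrow scraper both lie at rest, level (within 3.4 degrees) on the floor of their own pockets (centre less than 4 mm above its seated height), within 20 mm and 14 degrees of the middle pose of the pocket (horizontal distance between caliper_center and caliper_seat below 0.02 m and z of caliper_center in the frame of caliper_seat below 0.004 m and angle between the x axis of caliper_center and the x axis of caliper_seat, either way round below 0.25 rad and angle between each of caliper_center, scraper_center's own z axis and vertical below 0.06 rad and linear speed of each of caliper, scraper below 0.02 m/s and horizontal distance between scraper_center and scraper_seat below 0.02 m and z of scraper_center in the frame of scraper_seat below 0.004 m and angle between the x axis of scraper_center and the x axis of scraper_seat, either way round below 0.25 rad); the robot touches nothing.
It fails at once if the wide scraper is moved more than 30 mm (distance of wide_scraper_center from where it was at the start of the episode above 0.03 m).
It fails at once if the flask is moved more than 30 mm (distance of flask from where it was at the start of the episode above 0.03 m).
It fails at once if the dish is moved more than 30 mm (distance of dish from where it was at the start of the episode above 0.03 m).
It also fails if it takes over 64 s, if anything falls off the work surface, if the arm or the gripper's body presses on something with over 40 N, if the wrist force passes 120 N, or if a joint passes its speed limit or range.

### The arm

A 6-joint arm with a two-finger parallel gripper is mounted at the origin on the work surface. World frame = base frame: x ahead of the robot, y to its left, z up, the work surface at z = 0. Lengths are in mm, angles in rad, forces in N, time in s.
With the tool pointing down it reaches from about 275 to 1000 mm from the base axis. Payload 8.4 kg.
Tool frame: the origin (TCP) lies on the centre line of the jaws, within the pads' length; the fingertips stand 22 mm ahead of it and the grasp point (between the pads) lies 3 mm ahead of it; x points along the fingers, y is the direction in which the jaws open and shut, and the axes are right-handed (so a half turn about x gives the same grasp; the last joint's range is limited). The gripper opens to 85 mm and grips with 20 to 120 N. Pads are 22 mm wide; open, the fingers measure 114 mm over their backs; the gripper's body (76 mm by 85 mm) begins 54 mm behind the grasp point. The pads swing forward as they close: fully open they stand 13 mm farther back than shut.
Start: joints at [-1.164, 0.353, 1.633, -0, 1.155, -0.002], TCP at [248.442, -573.502, 217.781] pointing down, gripper open.
Joint ranges: [-2.63, 2.63], [-0.92, 2.1], [0.06, 2.66], [-1.3, 4.44], [0, 2.69], [-3.02, 3.02]. Speed limits (rad/s): [2.22, 2.22, 2.79, 3.14, 3.14, 3.14].

### API

Orientations are given as a 3x3 rotation matrix whose columns are the frame's x, y, z axes.
In Python, from cell import bot, effector, kin, cams, job, current_clock, current_joints, current_joint_velocities, current_tau, current_tool_pos, current_tool_rot, current_wrist_force, current_torque, current_width gives the robot as it stands. Calls block until the motion is done:
- bot.goto(position, orientation): joint-space move of the TCP to a pose.
- bot.line_to(position, rot=None, speed=150, contact_N=None): straight line of the TCP; rot=None keeps the orientation; speed is the mean speed in mm/s. With contact_N (N) it stops when the force on the tool has changed by that much, and returns True; else False.
- bot.set_joints(angles): joint-space move.
- effector.set_gripper(opening, grip_force=None): opening from 0.0 (shut) to 1.0 (fully open); grip_force is the grip in N (None keeps the last); returns when the fingers have stopped.
- bot.pause(seconds).
- kin.inverse_kinematics(position, orientation): joint angles nearest the present ones, or None.
- cams.camera(name): name is "side" or "top"; returns a dict with "frame" (400x640x3 uint8, blue, green, red), "depth" (400x640 float32, mm along the optical axis (not along the pixel's ray), 0 where there is no reading), "camera_matrix" (3x3 intrinsics, pixels), "world_from_camera" (4x4, takes a point from camera to world coordinates). Camera axes: x right, y down, z forward; pixel columns grow to the right and rows downward; lengths in mm; the calibration is good to about 2 mm. A picture is of the moment at which its call begins.
A pose or a line that the arm cannot do raises bot.IKError and nothing moves.
- job.finish_job(): hands the job in, once; it reports no verdict.
Readings, each from a call of its own:
- current_clock(): time.
- current_joints(): joint angles.
- current_joint_velocities(): joint speeds.
- current_tau(): joint torques, N m.
- current_tool_pos(): TCP position.
- current_tool_rot(): TCP orientation.
- current_wrist_force(): force on the tool from outside, world axes, zero at the start.
- current_torque(): the same for the moment, N m.
- current_width(): opening from 0.0 (shut) to 1.0 (fully open).
Only numpy, scipy, OpenCV 4.12 (cv2) and the standard library are available. Lean on these libraries where they do the work, as an engineer would, in place of code of your own. Each camera call takes 0.05 s, during which the arm holds its last target.

## Working session

There is one attempt and no reset: what is moved stays moved. The work goes in short steps, each a Python script; the robot and the scene stay as the last script left them, time stands still between calls to the robot, and variables do not carry over. Pictures are saved under pics/ and viewed, and the job is handed in when it is done.

```bash
ls; mkdir -p pics
python3 - <<'E'
from cell import *
import cv2, numpy as np
for n in("top","side"):
    c=cams.camera(n); cv2.imwrite(f"pics/{n}0.png",c["frame"]); np.savez(f"{n}0.npz",**c)
    print(n,c["camera_matrix"].tolist(),np.round(c["world_from_camera"],3).tolist(), c["depth"].min(),c["depth"].max())
print(current_clock(),current_tool_pos(),current_tool_rot(),current_width())
E
```

```text
pics
top [[371.3989587570248, 0.0, 311.2589252612061], [0.0, 371.3989587570248, 194.19162373996176], [0.0, 0.0, 1.0]] [[0.01, -0.99, 0.138, 436.12], [-0.999, -0.015, -0.034, 55.933], [0.036, -0.137, -0.99, 889.009], [0.0, 0.0, 0.0, 1.0]] 0.0 1858.3152
side [[442.20730943546414, 0.0, 324.0050529385631], [0.0, 442.20730943546414, 198.69759588823123], [0.0, 0.0, 1.0]] [[-0.997, -0.07, 0.043, 517.901], [-0.082, 0.788, -0.61, 685.345], [0.008, -0.611, -0.791, 879.693], [0.0, 0.0, 0.0, 1.0]] 0.0 3161.9104
0.1 [ 248.26523342 -573.09836749  217.13574546] [[-4.99691325e-04  3.97490939e-01 -9.17605963e-01]
 [ 1.12893601e-03 -9.17605269e-01 -3.97491253e-01]
 [-9.99999238e-01 -1.23454135e-03  9.77755682e-06]] 0.9982612145360251
```

View pics/top0.png

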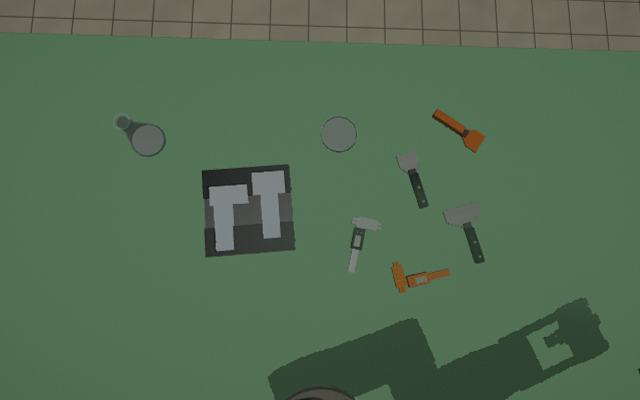

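View pics/side0.png

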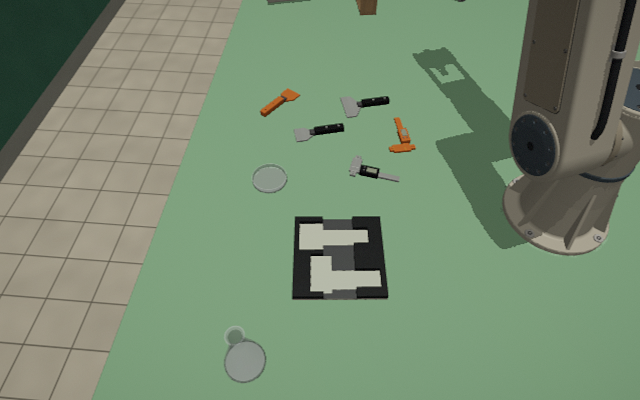

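The top view shows the narrow scraper at about (413,180), the wide one at about (465,230), the caliper at about (358,240), the tray at about (248,210) and the flask at about (148,138). Orange decoys are at (460,130) and (420,278). Next I'll measure them.

```bash
cat > h.py <<'E'
import numpy as np, cv2
def ray(c,u,v,z):
    K=c["camera_matrix"];T=c["world_from_camera"]
    uv=np.stack([np.atleast_1d(u),np.atleast_1d(v),np.ones(np.size(u))]).astype(float)
    d=T[:3,:3]@np.linalg.solve(K,uv); o=T[:3,3:4]
    return (o+d*(z-o[2])/d[2]).T
def rectify(c,x0,x1,y0,y1,z,s):  # image: col = (y1-y)*s, row=(x1-x)*s
    K=c["camera_matrix"];W=np.linalg.inv(c["world_from_camera"])
    X,Y=np.meshgrid(0,0)
    cols=np.arange(int((y1-y0)*s));rows=np.arange(int((x1-x0)*s))
    C,R=np.meshgrid(cols,rows)
    P=np.stack([x1-R/s,y1-C/s,np.full(C.shape,float(z)),np.ones(C.shape)],-1)@W.T
    uv=P[...,:3]@K.T
    return cv2.remap(c["frame"],(uv[...,0]/uv[...,2]).astype(np.float32),(uv[...,1]/uv[...,2]).astype(np.float32),cv2.INTER_CUBIC)
E
python3 - <<'E'
from h import *
c=dict(np.load("top0.npz")); d=dict(np.load("side0.npz"))
# tools region & tray region rectified at z
for n,k in(("t",c),("s",d)):
    a=rectify(k,330,630,-330,0,10,2); b=rectify(k,330,630,80,380,18,2)
    cv2.imwrite(f"pics/tools_{n}.png",a); cv2.imwrite(f"pics/tray_{n}.png",b)
print(ray(c,[408,421,358,248,148,339],[165,200,240,210,140,134],8).round())
E
```

```text
[[ 634. -210.    8.]
 [ 549. -240.    8.]
 [ 451.  -86.    8.]
 [ 519.  175.    8.]
 [ 684.  420.    8.]
 [ 709.  -41.    8.]]
```

```bash
python3 - <<'E'
from h import *
c=dict(np.load("top0.npz")); d=dict(np.load("side0.npz"))
for n,k in(("t",c),("s",d)):
    for nm,(x0,x1,y0,y1,z,s) in dict(cal=(350,520,-180,-20,10,3.),scr=(510,660,-280,-160,18,3.),tray=(400,640,60,300,18,2.)).items():
        cv2.imwrite(f"pics/{nm}_{n}.png",rectify(k,x0,x1,y0,y1,z,s))
ims=[cv2.imread(f"pics/{m}_{n}.png") for m in("cal","scr") for n in "ts"]
H=max(i.shape[0] for i in ims);
def pad(i): return cv2.copyMakeBorder(i,0,H-i.shape[0],0,5,cv2.BORDER_CONSTANT)
m=cv2.hconcat([pad(i) for i in ims]); print(m.shape,[i.shape for i in ims]); cv2.imwrite("pics/m.png",m[:, :]) 
m=cv2.hconcat([cv2.imread(f"pics/tray_{n}.png")[:400] for n in "ts"]);cv2.imwrite("pics/m2.png",cv2.resize(m,(800,int(m.shape[0]*800/m.shape[1]))))
h=m
E
python3 - <<'E'
import cv2
m=cv2.imread('pics/m.png');cv2.imwrite('pics/m_.png',cv2.resize(m,(800,int(m.shape[0]*800/m.shape[1]))))
E
```

```text
(510, 1700, 3) [(510, 480, 3), (510, 480, 3), (450, 360, 3), (450, 360, 3)]
```

View pics/m_.png

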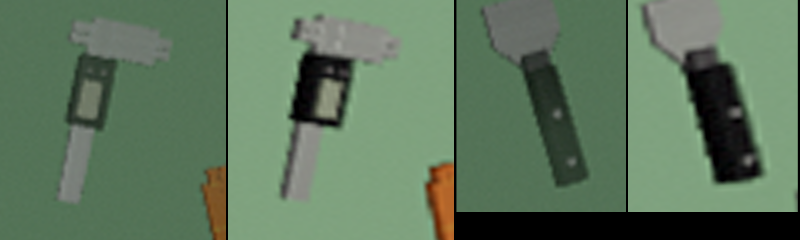

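View pics/m2.png

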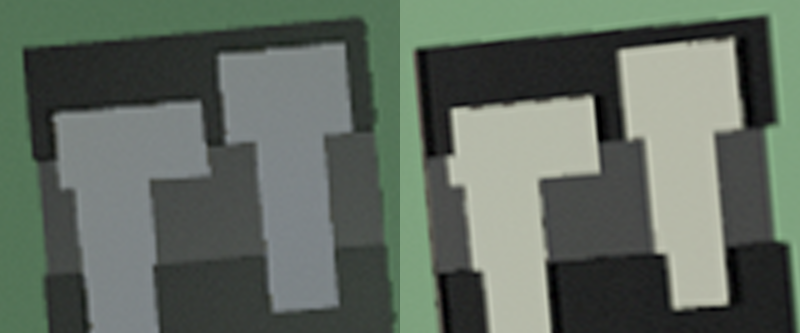

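Caliper and scraper identities, and the long-jaw side, match the description. Next I'll fit box models to the silhouettes in both views.

```bash
cat > fit.py <<'E'
from h import *
from scipy.optimize import minimize
S=4
def box(x0,x1,y0,y1,z0,z1):
    return np.array([[x,y,z] for x in(x0,x1) for y in(y0,y1) for z in(z0,z1)],float)
def prism(xy,z0,z1): return np.array([[x,y,z] for x,y in xy for z in(z0,z1)],float)
CAL=[box(-25,25,-13,13,0,16),box(-80,53,-8,8,0,6),box(27,53,-50,22,0,6)]
SCR=[box(-60,25,-10,10,0,18),box(25,40,-8,8,4,14),prism([(80,25),(80,-25),(52,25),(52,-25),(38,8),(38,-8)],0,4)]
SCRH=[SCR[0]]
CALH=[CAL[0]]
TRAY=[box(-102,102,-103,103,0,18)]
def render(c,model,p,roi,dz=0):
    u0,v0,u1,v1=roi; K=c["camera_matrix"];W=np.linalg.inv(c["world_from_camera"])
    m=np.zeros(((v1-v0)*S,(u1-u0)*S),np.uint8)
    cs,sn=np.cos(p[2]),np.sin(p[2]);R=np.array([[cs,-sn,0],[sn,cs,0],[0,0,1]])
    for b in model:
        q=(b@R.T+[p[0],p[1],dz])@W[:3,:3].T+W[:3,3]; uv=q@K.T; uv=uv[:,:2]/uv[:,2:]
        pts=((uv-[u0,v0]+.5)*S-.5)
        cv2.fillConvexPoly(m,np.round(cv2.convexHull(pts.astype(np.float32))*16).astype(np.int32),255,shift=4)
    return m
def fit(c,mask,model,p0,roi,dz=0):
    u0,v0,u1,v1=roi
    t=cv2.resize(mask[v0:v1,u0:u1].astype(np.float32),None,fx=S,fy=S,interpolation=cv2.INTER_CUBIC)>.5
    def f(p):
        r=render(c,model,p,roi,dz)>0
        return 1-(r&t).sum()/max(1,(r|t).sum())
    best=None
    for a in(-.1,0,.1):
        sx=np.array(p0)+[0,0,a]
        o=minimize(f,sx,method="Nelder-Mead",options=dict(initial_simplex=np.array([sx,sx+[6,0,0],sx+[0,6,0],sx+[0,0,.1]]),maxiter=300))
        if best is None or o.fun<best.fun: best=o
    return best.x,1-best.fun
def comp(m,seed):
    n,l=cv2.connectedComponents(m.astype(np.uint8)); 
    return l==l[seed[1],seed[0]] if l[seed[1],seed[0]] else m
def hsv(c): return cv2.cvtColor(c["frame"],cv2.COLOR_BGR2HSV).astype(int)
E
python3 - <<'E'
from fit import *
c=dict(np.load("top0.npz")); d=dict(np.load("side0.npz"))
for k,pts in((c,[(300,300-60),(358,240),(413,161),(421,195),(367,223),(215,180),(350,290),(250,210)]),(d,[(300,200),(372,172),(330,129),(305,134),(388,178),(340,240),(300,250),(430,200)])):
    H=hsv(k); print([H[v,u].tolist() for u,v in pts])
E
```

```text
[[63, 67, 115], [46, 40, 122], [60, 14, 110], [66, 68, 60], [60, 17, 121], [45, 13, 38], [63, 67, 114], [68, 13, 79]]
[[59, 57, 162], [39, 49, 99], [70, 55, 14], [39, 12, 145], [42, 10, 128], [36, 22, 185], [60, 12, 42], [59, 55, 161]]
```

```bash
cat > run1.py <<'E'
from fit import *
c=dict(np.load("top0.npz")); d=dict(np.load("side0.npz"))
def masks(k,bg):
    H=hsv(k); return (H[...,1]<38)|(H[...,2]<.72*bg), H[...,2]<.72*bg
R=dict(top=(c,*masks(c,115)),side=(d,*masks(d,162)))
spec=dict(cal=(CAL,[451,-86,.0-.15],dict(top=(340,210,390,280),side=(340,150,408,190))),
 scr=(SCR,[570,-232,.25],dict(top=(385,145,435,215),side=(285,115,352,148))),
 tray=(TRAY,[519,175,0.05],dict(top=(190,155,305,265),side=(280,205,395,305))))
for n,(m,p,rs) in spec.items():
    for v in("top","side"):
        k,M,D=R[v]
        x,s=fit(k,M,m,p,rs[v]); print(n,v,x.round(3),round(s,3))
        roi=rs[v]; r=render(k,m,x,roi); im=cv2.resize(k["frame"][roi[1]:roi[3],roi[0]:roi[2]],None,fx=S,fy=S,interpolation=cv2.INTER_CUBIC)
        t=cv2.resize(M[roi[1]:roi[3],roi[0]:roi[2]].astype(np.uint8)*255,None,fx=S,fy=S)
        for a,col in((r,(0,0,255)),(t,(255,0,0))):
            cv2.drawContours(im,cv2.findContours((a>127).astype(np.uint8),0,1)[0],-1,col,1)
        cv2.imwrite(f"pics/f_{n}_{v}.png",im)
ims=[cv2.imread(f"pics/f_{n}_{v}.png") for n in("cal","scr") for v in("top","side")]
Hh=max(i.shape[0] for i in ims)
cv2.imwrite("pics/fits.png",cv2.resize(cv2.hconcat([cv2.copyMakeBorder(i,0,Hh-i.shape[0],0,4,0) for i in ims]),None,fx=.8,fy=.8))
E
python3 run1.py
```

```text
cal top [ 4.54882e+02 -8.46580e+01 -1.98000e-01] 0.798
cal side [ 4.55845e+02 -8.81450e+01 -2.01000e-01] 0.81
scr top [ 5.88034e+02 -2.28272e+02  2.81000e-01] 0.895
scr side [ 5.89618e+02 -2.32493e+02  2.96000e-01] 0.865
tray top [5.19486e+02 1.74860e+02 9.40000e-02] 0.981
tray side [5.20230e+02 1.72374e+02 9.30000e-02] 0.98
```

View pics/fits.png

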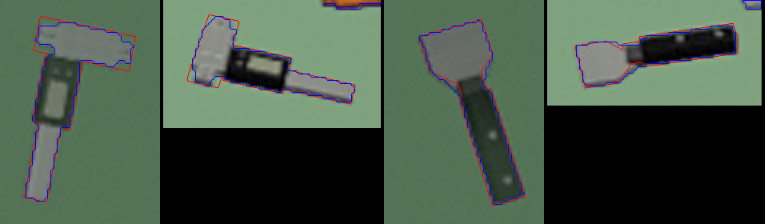

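View pics/f_tray_top.png

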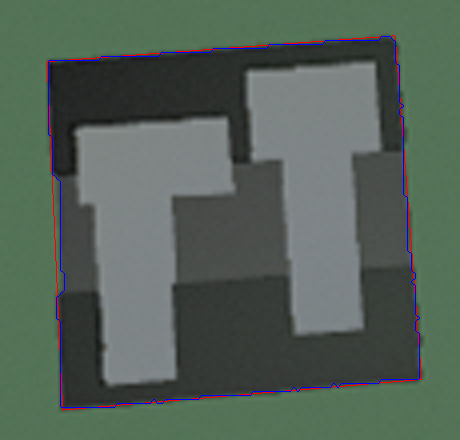

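```bash
cat > rb.py <<'E'
import numpy as np
from cell import *
def rot(th,s=-1):
    x=np.array([0,0,-1.]);y=s*np.array([-np.sin(th),np.cos(th),0]);return np.stack([x,y,np.cross(x,y)],1)
CALP=np.array([455.4,-86.4]);CALT=-.20
SCRP=np.array([588.8,-230.4]);SCRT=.288
TR=np.array([519.9,173.6]);TT=.0935
R2=np.array([[np.cos(TT),-np.sin(TT)],[np.sin(TT),np.cos(TT)]])
CS=TR+R2@[0,59];SS=TR+R2@[0,-51]
E
python3 - <<'E'
from rb import *
print(CS,SS)
for s in(-1,1):
  for p,t,z in((CALP,CALT,27),(CALP,CALT,110),(CS,TT,110),(CS,TT,33),(SCRP,SCRT,27),(SCRP,SCRT,110),(SS,TT,110),(SS,TT,33)):
    q=kin.inverse_kinematics([*p,z],rot(t,s)); print(s,None if q is None else np.round(q,2))
E
```

```text
[514.39153426 232.34229145] [524.66155513 122.82276502]
-1 [-0.19  0.4   2.12 -0.    0.63  1.58]
-1 [-0.19  0.25  2.07 -0.    0.83  1.58]
-1 [ 0.42  0.39  1.86 -0.    0.9   1.9 ]
-1 [ 0.42  0.5   1.9  -0.    0.74  1.9 ]
-1 [-0.38  0.59  1.74 -0.    0.81  0.91]
-1 [-0.38  0.48  1.71 -0.    0.96  0.91]
-1 [ 0.23  0.35  1.91 -0.    0.88  1.7 ]
-1 [ 0.23  0.47  1.95 -0.    0.72  1.7 ]
1 [-0.19  0.4   2.12 -0.    0.63 -1.56]
1 [-0.19  0.25  2.07 -0.    0.83 -1.56]
1 [ 0.42  0.39  1.86 -0.    0.9  -1.24]
1 [ 0.42  0.5   1.9  -0.    0.74 -1.24]
1 [-0.38  0.59  1.74 -0.    0.81 -2.23]
1 [-0.38  0.48  1.71 -0.    0.96 -2.23]
1 [ 0.23  0.35  1.91 -0.    0.88 -1.44]
1 [ 0.23  0.47  1.95 -0.    0.72 -1.44]
```

Run:
```python
from rb import *
bot.goto([*SCRP,110],rot(SCRT)); effector.set_gripper(0.65)
print(current_clock(),current_tool_pos().round(1),current_wrist_force().round(1))
hit=bot.line_to([*SCRP,27],speed=100,contact_N=6)
print(hit,current_tool_pos().round(1))
if not hit:
    effector.set_gripper(0.0,50); print(current_width(),current_wrist_force().round(1))
    bot.line_to([*SCRP,60],speed=60); print(current_width(),current_wrist_force().round(2),current_torque().round(2))
print(current_clock())
import cv2
c=cams.camera("side");cv2.imwrite("pics/g1.png",cv2.resize(c["frame"][60:260,230:430],None,fx=3,fy=3))
```

```text
2.3083 [ 588.7 -230.7  110.1] [ 0.2 -0.5 -0.2]
False [ 589.3 -230.6   27.5]
-0.0004727633165922221 [ 0.9  0.3 -0.2]
-0.0035181743891068372 [-0.03 -0.17  0.14] [-0.03 -0.03 -0.03]
4.5583
```

View pics/g1.png

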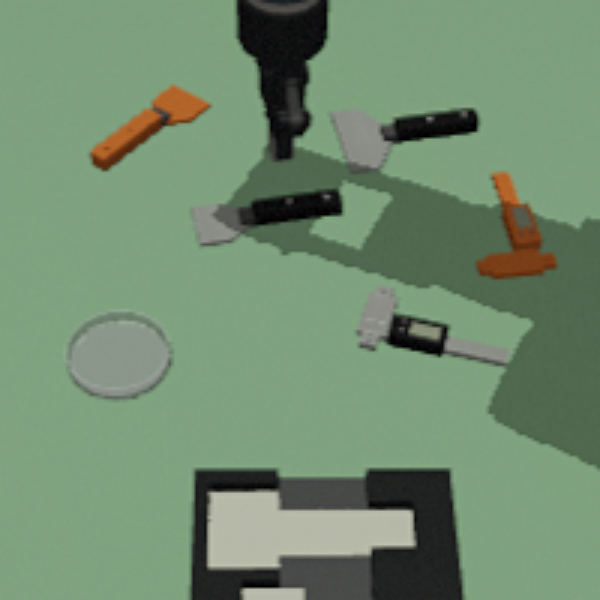

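Run:
```python
from h import *
from cell import *
d=cams.camera("side")
W=np.linalg.inv(d["world_from_camera"])
def pj(p):
    q=W[:3,:3]@p+W[:3,3]; u=d["camera_matrix"]@q; return (u[:2]/u[2]).round(1)
print(current_tool_pos())
p=current_tool_pos()
for dz in(0,-3,-22): print(pj(p+[0,0,dz]))
print(pj(np.array([588.8,-230.4,9])), d["world_from_camera"])
for u,v in((323,110),(323,105),(327,128)):
    T=d["world_from_camera"];K=d["camera_matrix"];z=d["depth"][v,u]; print(u,v,z,(T[:3,:3]@np.linalg.solve(K,[u,v,1])*z+T[:3,3]).round(0))
```

```text
[ 588.47438586 -230.26646636   59.63634444]
[323.1 116.5]
[323.1 117.3]
[323.  122.5]
[322.9 130. ] [[-9.96618615e-01 -6.98462849e-02  4.32762397e-02  5.17900864e+02]
 [-8.17257179e-02  7.88155744e-01 -6.10025762e-01  6.85344733e+02]
 [ 8.49961635e-03 -6.11499812e-01 -7.91198923e-01  8.79692501e+02]
 [ 0.00000000e+00  0.00000000e+00  0.00000000e+00  1.00000000e+00]]
323 110 1173.9102 [ 588. -216.   95.]
323 105 1126.1013 [ 586. -189.  135.]
327 128 1239.2926 [ 577. -227.   20.]
```

Run:
```python
from h import *
from cell import *
d=cams.camera("side")
cv2.imwrite("pics/g2.png",cv2.resize(d["frame"][70:150,280:370],None,fx=7,fy=7,interpolation=cv2.INTER_CUBIC))
T=d["world_from_camera"];K=d["camera_matrix"]
for v in range(100,128,2):
    print(v,[ (T[:3,:3]@np.linalg.solve(K,[u,v,1])*d["depth"][v,u]+T[:3,3]).round(0).tolist() for u in (318,321,324,327)])
t=cams.camera("top");p=current_tool_pos();W=np.linalg.inv(t["world_from_camera"]);q=t["camera_matrix"]@(W[:3,:3]@p+W[:3,3]);print(q[:2]/q[2])
cv2.imwrite("pics/g2t.png",cv2.resize(t["frame"][100:260,330:510],None,fx=4,fy=4,interpolation=cv2.INTER_CUBIC)[:600])
```

```text
100 [[615.0, -365.0, 3.0], [593.0, -217.0, 128.0], [582.0, -175.0, 163.0], [575.0, -175.0, 164.0]]
102 [[614.0, -360.0, 0.0], [593.0, -214.0, 123.0], [582.0, -172.0, 159.0], [575.0, -173.0, 159.0]]
104 [[613.0, -347.0, 3.0], [592.0, -203.0, 126.0], [583.0, -182.0, 145.0], [576.0, -190.0, 139.0]]
106 [[612.0, -339.0, 2.0], [594.0, -223.0, 103.0], [586.0, -223.0, 103.0], [578.0, -220.0, 106.0]]
108 [[612.0, -333.0, -0.0], [594.0, -223.0, 95.0], [585.0, -215.0, 103.0], [578.0, -223.0, 97.0]]
110 [[611.0, -324.0, -1.0], [593.0, -220.0, 91.0], [585.0, -219.0, 93.0], [577.0, -220.0, 93.0]]
112 [[610.0, -311.0, 3.0], [594.0, -221.0, 83.0], [585.0, -218.0, 87.0], [577.0, -219.0, 86.0]]
114 [[609.0, -305.0, 1.0], [600.0, -303.0, 3.0], [592.0, -305.0, 2.0], [583.0, -312.0, -3.0]]
116 [[609.0, -296.0, 1.0], [600.0, -296.0, 2.0], [591.0, -295.0, 4.0], [582.0, -296.0, 4.0]]
118 [[608.0, -286.0, 2.0], [599.0, -282.0, 7.0], [590.0, -288.0, 2.0], [582.0, -289.0, 2.0]]
120 [[607.0, -282.0, -2.0], [598.0, -277.0, 4.0], [590.0, -280.0, 2.0], [581.0, -283.0, -0.0]]
122 [[606.0, -271.0, 1.0], [597.0, -267.0, 5.0], [589.0, -269.0, 4.0], [580.0, -274.0, 0.0]]
124 [[606.0, -263.0, 0.0], [596.0, -258.0, 5.0], [588.0, -264.0, 1.0], [580.0, -265.0, 0.0]]
126 [[603.0, -236.0, 18.0], [594.0, -234.0, 21.0], [586.0, -237.0, 19.0], [578.0, -234.0, 22.0]]
[423.74527538 179.93693022]
```

View pics/g2.png

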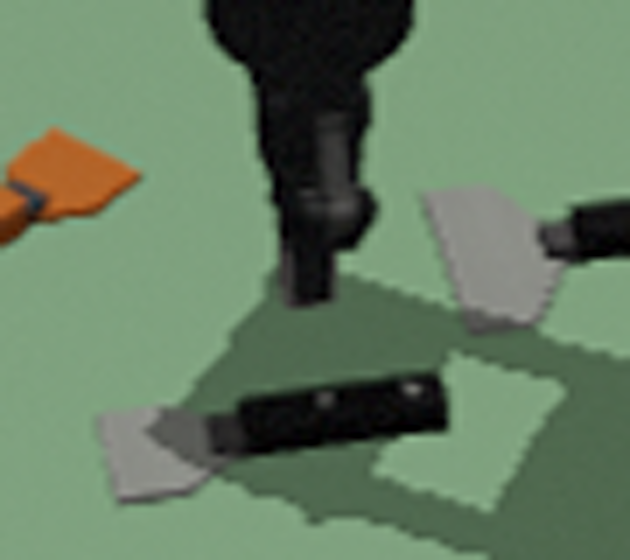

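View pics/g2t.png

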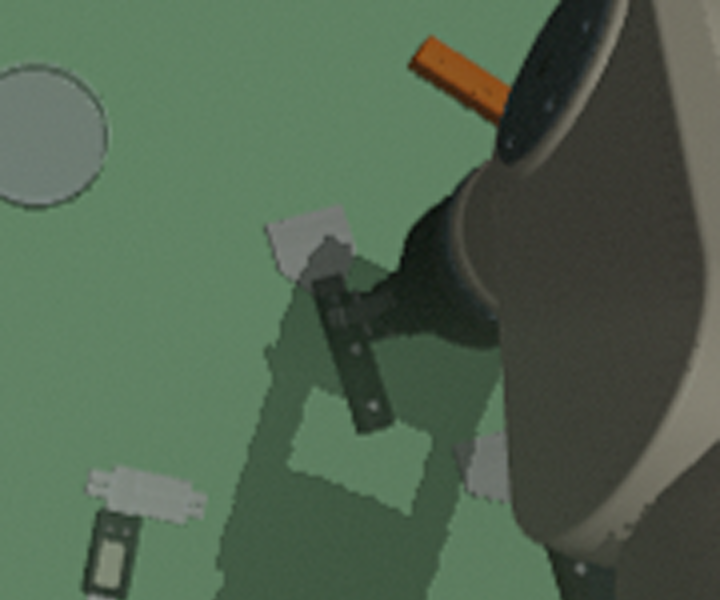

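The jaws shut on nothing. In the side view the fingertips sit at about z=80 while the TCP reads z=60, so they don't stand 22 mm ahead of it as stated. I'll measure the real tip offset with a gentle touch on free bench.

Run:
```python
from rb import *
print(current_tool_rot().round(3).tolist(),current_joints().round(3))
effector.set_gripper(0.27); print(current_width())
bot.line_to([588,-150,60],rot(SCRT),speed=150)
print(current_tool_pos().round(1),current_clock())
import cv2
d=cams.camera("side");cv2.imwrite("pics/g3.png",cv2.resize(d["frame"][70:190,250:400],None,fx=5,fy=5,interpolation=cv2.INTER_CUBIC))
hit=bot.line_to([588,-150,0],speed=40,contact_N=4)
print(hit,current_tool_pos().round(1),current_wrist_force().round(1),current_clock())
```

```text
[[-0.001, 0.284, -0.959], [0.0, -0.959, -0.284], [-1.0, -0.0, 0.001]] [-0.375  0.543  1.732 -0.     0.867  0.907]
0.2699258340253115
[ 588.2 -150.2   60.1] 5.7917
False [ 5.882e+02 -1.501e+02  2.000e-01] [ 0.9 -0.2 -0.1] 7.4917
```

View pics/g3.png

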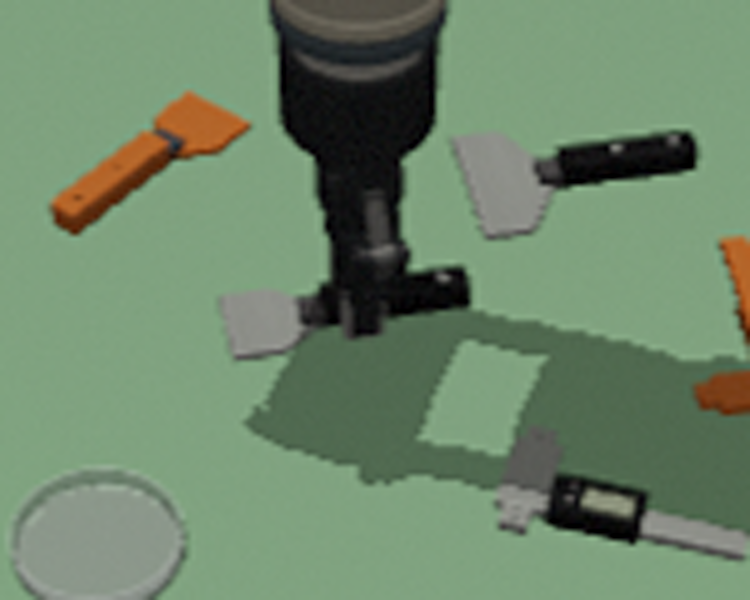

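Run:
```python
from rb import *
hit=bot.line_to([588,-150,-35],speed=30,contact_N=4)
print(hit,current_tool_pos().round(1),current_wrist_force().round(1),current_width(),current_clock())
bot.line_to([588,-150,0],speed=100)
```

```text
True [ 588.  -150.   -13.4] [-1.8 -0.2  7.6] 0.26877017879049603 8.1
```

The touch puts the tips about 13 mm behind the TCP at this opening, roughly 35 mm off the stated value. I'll use the measured figure and regrasp.

```bash
cat >> rb.py <<'E'
ZG=-9.0   # TCP z for gripping on the bench (tips touched bench at -13.4)
E
python3 - <<'E'
from rb import *
import cv2
bot.line_to([588,-150,60],speed=200)
effector.set_gripper(0.65)
bot.line_to([*SCRP,50],speed=150)
hit=bot.line_to([*SCRP,ZG],speed=80,contact_N=6)
print(hit,current_tool_pos().round(1))
if not hit:
    effector.set_gripper(0.0,50); print(current_width(),current_wrist_force().round(1))
    if current_width()>.1:
        bot.line_to([*SCRP,60],speed=80); print(current_width(),current_wrist_force().round(2),current_torque().round(2))
print(current_clock())
c=cams.camera("side");cv2.imwrite("pics/g4.png",cv2.resize(c["frame"][60:200,240:440],None,fx=4,fy=4))
E
```

```text
False [ 589.1 -230.6   -8.7]
0.2202572192756292 [-0.5  0.2  6.4]
0.2199860943706781 [-0.14 -0.13 -1.1 ] [ 0.01 -0.02  0.03]
12.2667
```

View pics/g4.png

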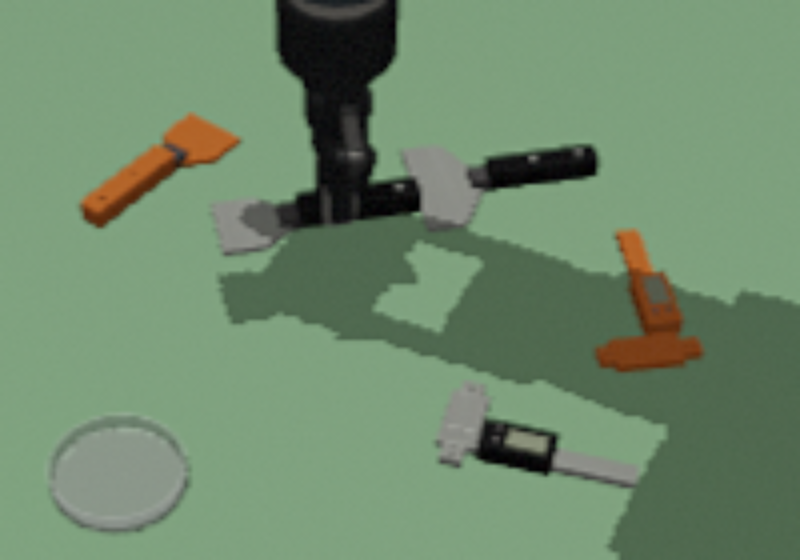

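Run:
```python
from rb import *
import cv2
bot.line_to([*SS,60],rot(TT),speed=220)
print(current_width(),current_tool_pos().round(1))
c=cams.camera("top");np.savez("hold1.npz",**c);cv2.imwrite("pics/g5.png",cv2.resize(c["frame"][120:280,170:350],None,fx=4,fy=4)[:600])
c=cams.camera("side");cv2.imwrite("pics/g5s.png",cv2.resize(c["frame"][160:310,250:430],None,fx=4,fy=4))
print(current_clock())
```

```text
0.21640774915924055 [524.7 122.2  60. ]
14.2
```

View pics/g5.png

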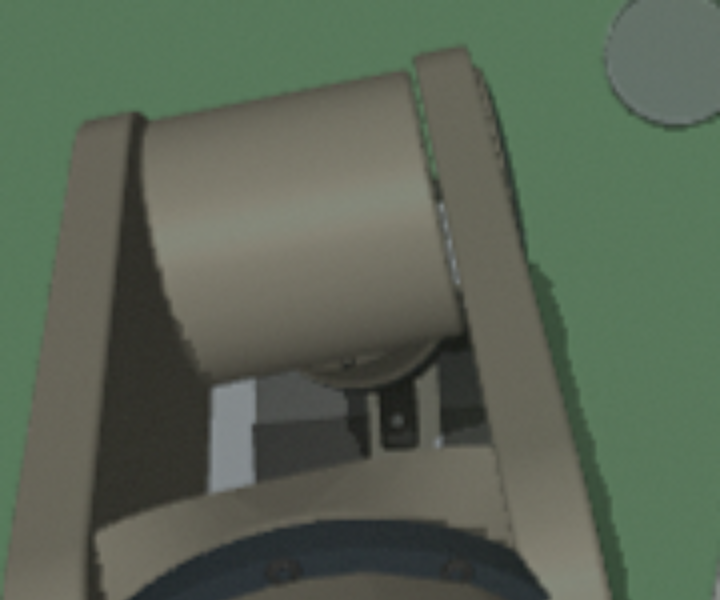

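View pics/g5s.png

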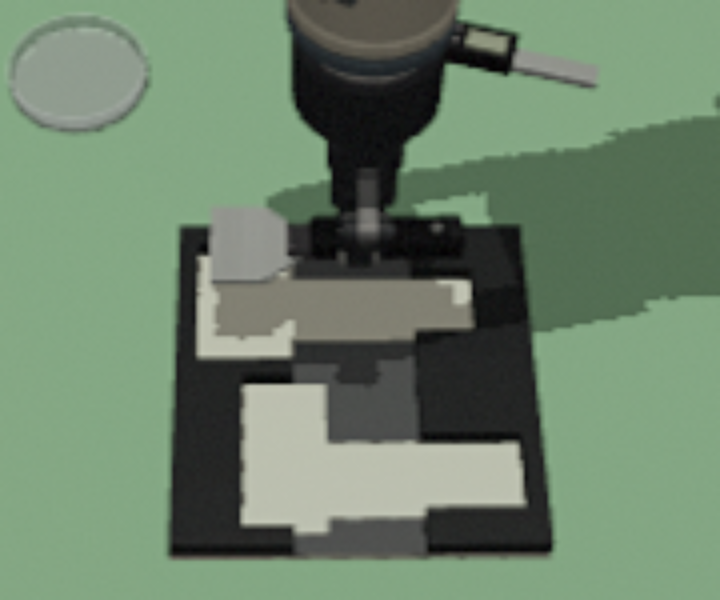

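Run:
```python
from rb import *
import cv2
bot.line_to([*SS,10],speed=120)
hit=bot.line_to([*SS,-4],speed=30,contact_N=4)
print(hit,current_tool_pos().round(1),current_wrist_force().round(1))
print(current_width(),current_clock())
c=cams.camera("side");cv2.imwrite("pics/g6s.png",cv2.resize(c["frame"][160:310,250:430],None,fx=4,fy=4))
```

```text
True [524.9 122.9  -2.3] [-1.1  0.1  6.8]
0.22069440139376403 15.2083
```

View pics/g6s.png

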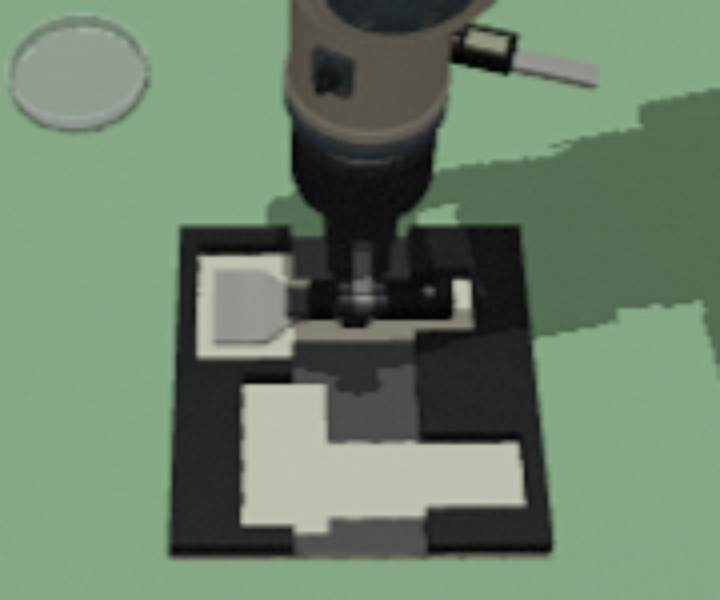

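It touched down at the expected height, centred in the pocket. I'll release it and fetch the caliper.

Run:
```python
from rb import *
import cv2
effector.set_gripper(0.6); bot.line_to([*SS,60],speed=120)
bot.line_to([*CALP,60],rot(CALT),speed=220)
c=cams.camera("side");np.savez("side1.npz",**c);cv2.imwrite("pics/g7s.png",cv2.resize(c["frame"][160:310,250:430],None,fx=4,fy=4))
c=cams.camera("top");np.savez("top1.npz",**c)
hit=bot.line_to([*CALP,ZG],speed=80,contact_N=6)
print(hit,current_tool_pos().round(1))
if not hit:
    effector.set_gripper(0.0,50); print(current_width(),current_wrist_force().round(1))
    if current_width()>.2:
        bot.line_to([*CALP,60],speed=80); print(current_width(),current_wrist_force().round(2),current_torque().round(2))
print(current_clock())
c=cams.camera("side");cv2.imwrite("pics/g8s.png",cv2.resize(c["frame"][100:250,290:470],None,fx=4,fy=4))
```

```text
False [455.7 -86.5  -8.7]
0.2916699882107754 [-2.6  0.1  7. ]
0.2903039834723374 [-0.51  0.92 -2.03] [-0.    0.03  0.03]
19.9917
```

View pics/g7s.png

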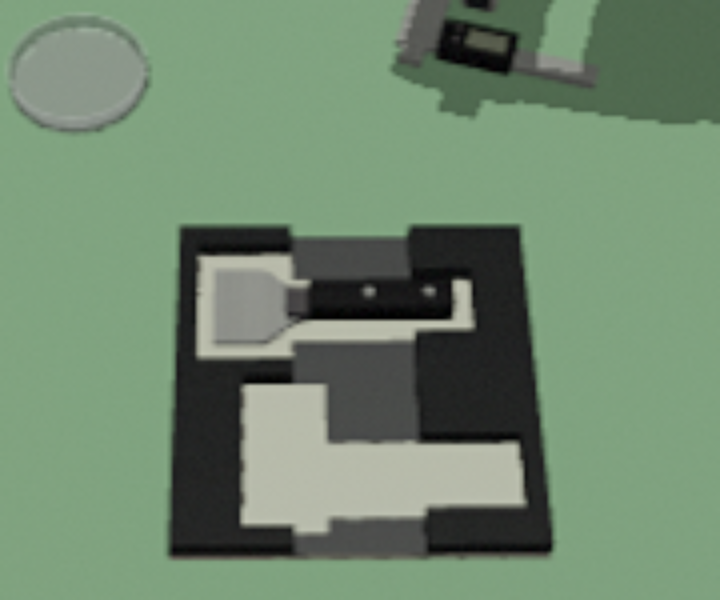

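View pics/g8s.png

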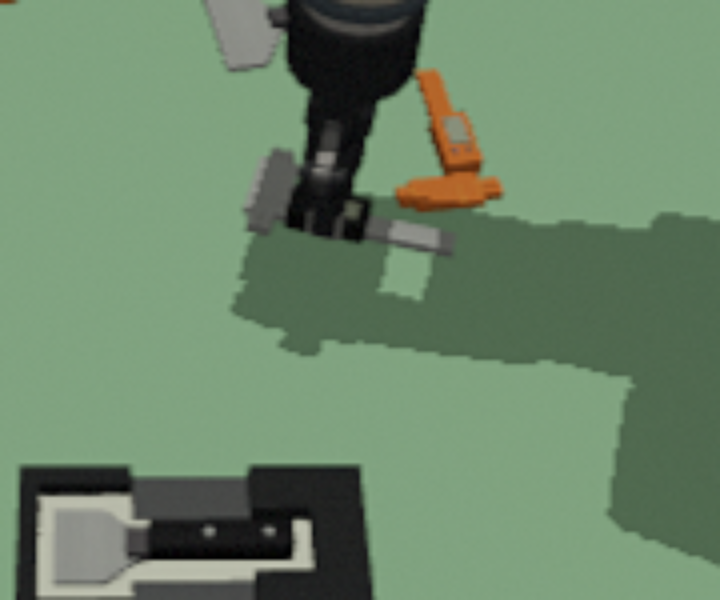

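The scraper lies in its pocket (the handle is at about (380,295) in the crop), and the caliper is gripped and level.

Run:
```python
from rb import *
import cv2
bot.line_to([*CS,60],rot(TT),speed=220)
print(current_width(),current_tool_pos().round(1))
bot.line_to([*CS,25],speed=120)
c=cams.camera("side");cv2.imwrite("pics/g9s.png",cv2.resize(c["frame"][160:310,250:430],None,fx=4,fy=4))
print(current_clock(),current_width())
```

```text
0.28657114317045035 [514.1 231.4  59.9]
22.1583 0.2868209629630463
```

View pics/g9s.png

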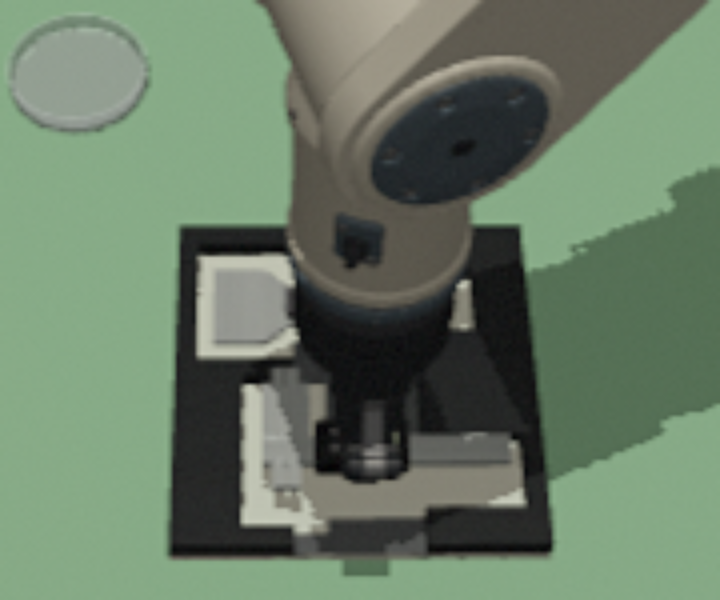

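Run:
```python
from rb import *
import cv2
bot.line_to([*CS,8],speed=80)
hit=bot.line_to([*CS,-4],speed=30,contact_N=4)
print(hit,current_tool_pos().round(1),current_wrist_force().round(1))
if current_tool_pos()[2]<1:
    effector.set_gripper(0.6); bot.line_to([*CS,80],speed=120)
    bot.goto([300,-400,200],rot(TT))
for n in("top","side"):
    c=cams.camera(n);np.savez(f"{n}2.npz",**c);cv2.imwrite(f"pics/{n}2.png",c["frame"])
c=dict(np.load("side2.npz"));cv2.imwrite("pics/g10s.png",cv2.resize(c["frame"][160:310,250:430],None,fx=4,fy=4))
print(current_clock())
```

```text
True [514.6 232.5  -2.2] [-1.7 -0.6  6.1]
26.625
```

View pics/g10s.png

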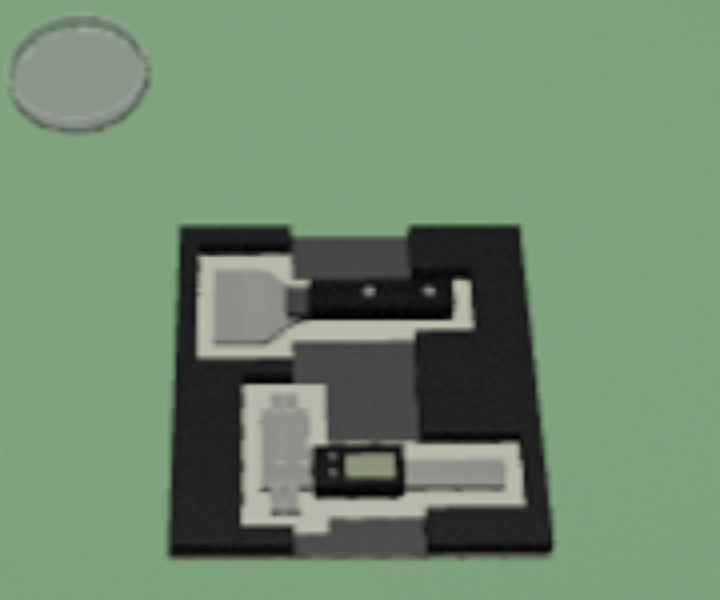

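View pics/top2.png

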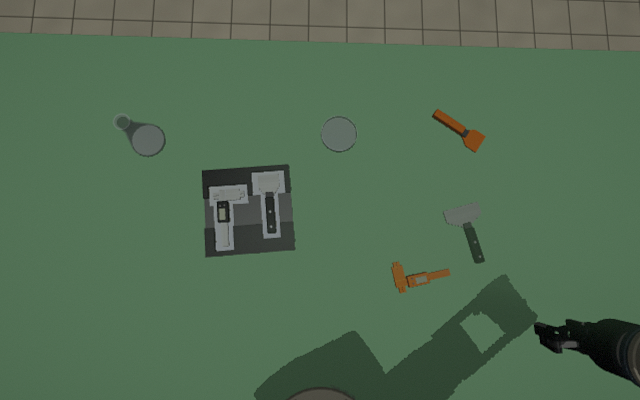

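Both tools lie inside their pockets with white floor visible all round. The bystanders look unmoved. One numeric check, then I'll hand in.

Run:
```python
from fit import *
a=dict(np.load("top0.npz"));b=dict(np.load("top2.npz"))
for n,(u0,v0,u1,v1) in dict(wide=(438,195,490,267),flask=(110,105,172,162),dish=(315,112,362,157)).items():
    s,_=cv2.phaseCorrelate(*[cv2.cvtColor(k["frame"][v0:v1,u0:u1],6).astype(np.float32) for k in(a,b)]); print(n,"px shift",np.round(s,2))
d=dict(np.load("side2.npz"))
T=np.array([519.9,173.6]);
for v,k,roiC,roiS in(("top",b,(212,198,235,228),(262,190,282,236)),("side",d,(327,269,354,287),(326,226,366,243))):
    H=hsv(k)[...,2]
    for n,m,p0,roi,z in(("cal",CALH,[514.4,232.3,.09],roiC,6),("scr",SCRH,[524.7,122.8,.09],roiS,6)):
        u0,v0,u1,v1=roi; M=np.zeros(H.shape,bool)
        M[v0:v1,u0:u1]=H[v0:v1,u0:u1]<(60 if v=="top" else 60)
        M=cv2.morphologyEx(M.astype(np.uint8),cv2.MORPH_CLOSE,np.ones((9,9)))>0
        x,s=fit(k,M,m,p0,roi,z)
        print(v,n,x.round(3),round(s,2))
        uu=np.argwhere(render(k,[m[0]*[.8,.6,1]],p0,roi,z)[::S,::S]>0)+[v0,u0]
        D=k["depth"];W=k["world_from_camera"]
        pts=[(W[:3,:3]@np.linalg.solve(k["camera_matrix"],[u,w,1])*D[w,u]+W[:3,3])[2] for w,u in uu if D[w,u]>0]
        print("  median z of region",np.median(pts).round(1))
```

```text
wide px shift [-0.03 -0.08]
flask px shift [-0.04 -0.  ]
dish px shift [0.01 0.47]
top cal [5.14485e+02 2.32481e+02 1.35000e-01] 0.84
  median z of region 21.9
top scr [5.26980e+02 1.23939e+02 1.23000e-01] 0.72
  median z of region 23.3
side cal [5.15043e+02 2.30389e+02 3.90000e-02] 0.84
  median z of region 22.6
side scr [5.28037e+02 1.18951e+02 8.90000e-02] 0.85
  median z of region 23.3
```

Run:
```python
from cell import *
job.finish_job(); print(current_clock())
```

```text
the job is handed in; nothing more can be done
the job is handed in; nothing more can be done
```

The caliper and the narrow scraper both lie in their own pockets, and I handed the job in at about 27 s of the 64 s allowed.

**First grasp missed:** the jaws shut on nothing because the fingertips do not stand 22 mm ahead of the TCP as stated. A light touch on free bench put them about 13 mm behind the TCP at an opening of 0.27. I used that height for everything after, and both grasps then held.

**Last checks:**
- **Touch-down:** both tools met the pocket floor at TCP z of −2.3 and −2.2 mm; about −2.7 mm was expected.
- **Height:** the tool tops read about 22 mm (caliper) and 23 mm (scraper) over the bench; 22 and 24 mm were expected.
- **Position:** the fitted centres are within about 2 mm of the seat for the caliper and 5 mm for the scraper. These final fits are rough (overlap 0.72 to 0.85), and the two cameras differ by up to 5 mm and 0.1 rad. That is well inside the 20 mm and 0.25 rad allowed.
- **Bystanders:** in the top image the wide scraper and flask shifted less than 0.1 px. The dish shows 0.47 px, about 1 mm, and the arm never worked near it.

The arm was parked clear of everything.

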